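# Bolt the medicine lock box down by its screw eye

### The arm

A 6-joint arm with a two-finger parallel gripper is mounted at the origin on the work surface. World frame = base frame: x ahead of the robot, y to its left, z up, the work surface at z = 0. Lengths are in m, angles in degrees, forces in N, time in s.
With the tool pointing down it reaches from about 0.35 to 0.95 m from the base axis. Payload 17.4 kg.
Tool frame: the origin (TCP) lies midway between the tips of the shut fingers; the grasp point (between the pads) lies arm.grip_depth behind it (arm.grip_depth is the distance from the TCP to the grasp point, in m); z points along the fingers, y is the line along which they close (so a half turn about z gives the same grasp; the last joint's range is limited). The gripper opens to 93 mm and grips with 3 to 60 N. Pads are 15 mm wide; open, the fingers measure 128 mm over their backs; the gripper's body (75 mm by 188 mm) begins 65 mm behind the grasp point.
Start: joints at [70.829, 6.646, 82.598, -0, 90.757, -2.166], TCP at [0.197, 0.645, 0.219] pointing down, gripper open.
Joint ranges: [-162.19, 162.19], [-47.58, 125.68], [4.15, 143.07], [-65.23, 245.23], [0.69, 171.88], [-170.13, 170.13]. Speed limits (degrees/s): [108.29, 108.29, 127.2, 180, 180, 180].

### API

Orientations are given as a 3x3 rotation matrix whose columns are the frame's x, y, z axes.
In Python, from workcell import arm, eyes gives the robot as it stands. The module is installed in compiled form; this text tells all that it offers.
- The arm moves only by the tool move_arm, never from a script. Its argument "motion" is a list that holds one entry, the list of rows, each a list of 5 numbers: the shift along the world's x, y, z in cm, then the turn about the world's z in degrees, then the opening, from 0 (shut) to 1 (fully open). A call has 1 to 20 rows; each row is the pose to reach, as a shift and turn from the pose commanded when the call began; what a row does not reach only later rows make up. A row lasts 1/8 s, in which the tool goes at most 62.5 mm and 10.7 degrees, less where a joint would pass 70% of its speed; a pose out of reach is approached as far as the arm can. A call with a gripper value outside its range is refused whole. The fingers move at their own pace and stop on an object; "newtons" is the grip in N (left out, the last holds). Time passes only in rows, so rows that repeat a pose let the fingers close. It gives the time, the measured TCP pose, the force, the opening and the grip force at its end, in the units of the state.
- arm.get_obs(): the state, without advancing time (a new reading comes with each control period).
- eyes.read_camera(name): name is "scene" or "top"; returns the picture (384x512x3 uint8, red, green, blue); there is no depth.
- eyes.get_calibration(name): a dict with "fx", "fy", "cx", "cy" (pixels), "T" (4x4, takes a point from camera to world coordinates). Camera axes: x right, y down, z forward; pixel columns grow to the right and rows downward; lengths in m; the calibration is good to about 2 mm. A picture is of the moment at which its call begins. get_calibration takes no time and is no camera call.
- arm.close_job(): hands the job in; it is judged then, once.
The state is a dict: "clock": time; "joint_pos": joint angles; "dq": joint speeds; "joint_torque": joint torques, N m; "ee_pos": TCP position; "eef_rot": TCP orientation; "ft_force": force on the tool from outside, world axes, zero at the start; "wrist_torque": the same for the moment, N m; "opening": finger opening in m; "gripper_force": force on a finger pad.
Only numpy, scipy, OpenCV 4.12 (cv2) and the standard library are available. Lean on these libraries where they do the work, as an engineer would, in place of code of your own. Each camera call takes 0.05 s, during which the arm holds its last target. There are 200 camera calls.

### The job

The medicine lock box on the counter is held by a screw eye that is still loose. Take the steel turning bar from its rest, slide it through the eye's loop and use it to turn the eye clockwise (seen from above) until it goes tight, then nip it up about 15 degrees more and no further, without forcing the bar. Slide the bar out again, lay it back in its rest the way it lay, and leave everything else on the counter alone.

Things in the scene. Friction and masses are not known exactly. Their poses are not given: they have to be found in the camera images.
- eye_loop (a point): Centre of the loop of the steel screw eye standing upright on the flange in front of the white lock box, 60 mm above the counter. The ring, in an upright plane, is 7 mm round wire, hole 20 mm, 34 mm over all, its top 77 mm above the counter. x axis: level, square to the ring, the way through the hole (both ways equal); z up. It turns only about the vertical through this point and does not sink.
- eye_base (a point): Foot of the eye on its axis, 12 mm above the counter (axes as the box's). The eye turns clockwise from above easily (0.04 Nm) for 0.6 to 1.2 rad, different each time and not to be seen, until its shoulder meets the washer; then it takes about 0.35 Nm. A 12 mm bar in the loop swings about 0.75 rad askew of the loop's x axis before it bears on the ring and turns it. Press the ring with 45 N at most.
- washer (a joint): Turn of the plain round washer (32 mm) under the eye's shoulder, rad, clockwise from above. 0 until the eye goes tight, then it turns with the eye: it shows how far the eye has been nipped up past tight. It stays where it is left. Wanted 0.26 (15 degrees), good from 0.1 to 0.42; over 0.5 is over-tight.
- lock_face (a point): Middle of the lower edge of the lock box's front face, at counter height, 75 mm from the eye's axis along this point's x axis. The box (fixed, 130 deep along x, 210 wide along y, 85 high, handle on top to 97 mm) stands beyond this face; its 4 mm flange, 110 wide, reaches from it 120 mm in -x, under the eye.
- bar_grip (a point): Centre of the grip of the loose steel turning bar (about 0.2 kg, 186 mm long), on its axis; 42 mm above the counter in the rest. x axis: along the bar towards its tip. The grip is square, 14 by 14, from 50 mm behind this point to 40 mm ahead; then a round 12 mm rod runs to the rounded tip 136 mm ahead. Balance point about 20 mm ahead.
- bar_tip (a point): The tip of the turning bar, on its axis, 136 mm along x from bar_grip.
- bar_a (a point): Point on the bar's axis 20 mm behind the tip.
- bar_b (a point): Point on the bar's axis 40 mm behind the tip.
- bar_c (a point): Point on the bar's axis 60 mm behind the tip.
- rest_seat (a point): Where bar_grip lies when the bar is in its rest, 42 mm above the counter; x axis towards the bar's tip. The fixed grey rest is a 6 mm plate, 170 by 70, with two notched posts, 10 mm thick and 50 wide, 36 mm behind and 90 mm ahead of this point. Notches: open at the top, 24 wide, 12 deep, floors 35 and 36 mm above the counter.
- pills1: Bystander: small white pill bottle, 42 mm across, 75 high, standing on the counter. Origin at the middle of its underside.
- pills2: Bystander: white pill bottle, 48 mm across, 85 high. Origin at the middle of its underside.
- pills3: Bystander: amber pill bottle, 42 mm across, 75 high. Origin at the middle of its underside.
- carton: Bystander: cardboard carton 60 by 110 by 70 high. Origin at the middle of its underside.
- spatula: Bystander: counting spatula 190 long, lying flat. Origin at its middle.
- pad: Bystander: paper pad 100 by 75 by 12, lying flat. Origin at the middle of its underside.
- basket: Bystander: fixed empty blue basket 150 by 100 by 60 high, wall 4. Origin at the middle of its underside.
There are look-alikes about, which are no part of the job. What is shaped like the part that bears bar_grip but white is not meant.

How it is judged:
By the outcome, as a careful person would: the job done as asked, in the order asked, and still so for the second after the job is handed in, with the robot touching nothing.
It also fails if it takes over 70 s, if anything falls off the work surface, if the arm or the gripper's body presses on something with over 40 N, if the wrist force passes 120 N, or if a joint passes its speed limit or range.

## Working session

There is one attempt and no reset: what is moved stays moved. The work goes in short steps, Python scripts to look and compute and a tool call to move; the robot and the scene stay as the last step left them, time stands still between calls to the robot, and variables do not carry over. Pictures are saved under pics/ and viewed, at most 10 in all, crops included, and the job is handed in when it is done.

Besides the shell and the picture viewer there is one more tool, called after "Request:" by a JSON object that holds its "name" and its "arguments". move_arm: Moves the arm, as the interface text tells. Its arguments: {"type":"object","properties":{"motion":{"type":"array"},"newtons":{"type":"number"}},"required":["motion"]}

```bash
mkdir -p pics
python3 - <<'E'
from workcell import arm, eyes
import cv2,numpy as np
for n in("scene","top"):
    im=eyes.read_camera(n); cv2.imwrite(f"pics/{n}0.png",cv2.resize(im[:,:,::-1],(800,600),interpolation=cv2.INTER_CUBIC)); cv2.imwrite(f"{n}_raw0.png",im[:,:,::-1])
    c=eyes.get_calibration(n); print(n,c["fx"],c["fy"],c["cx"],c["cy"]);print(np.round(c["T"],4).tolist())
o=arm.get_obs();print(o, arm.grip_depth)
E
```

```text
scene 377.0914359787023 377.0914359787023 250.83773356694022 198.57467174802403
[[-0.8972, 0.3579, -0.2586, 0.839], [0.4415, 0.7197, -0.5358, 0.5794], [-0.0056, -0.5949, -0.8037, 0.9532], [0.0, 0.0, 0.0, 1.0]]
top 492.3167574775135 492.3167574775135 257.6411622942898 193.97955776166287
[[-0.0244, -0.9756, 0.2182, 0.1612], [-0.9997, 0.0239, -0.0048, -0.0081], [-0.0005, -0.2183, -0.9759, 1.7868], [0.0, 0.0, 0.0, 1.0]]
{'clock': 0.1, 'joint_pos': array([ 7.08271829e+01,  6.67323907e+00,  8.26302586e+01,  1.08793818e-03,
        9.07559406e+01, -2.16714775e+00]), 'dq': array([ 0.05518745, -0.04628041, -0.18343686, -0.01624289, -0.13108743,
        0.02947741]), 'joint_torque': array([ 1.47667066e-03, -7.22895813e+01, -6.23861003e+01,  7.80584151e-02,
        2.28479679e-02, -2.89600825e-05]), 'ee_pos': array([0.19737816, 0.64532218, 0.21797507]), 'eef_rot': array([[-9.56275881e-01,  2.92465913e-01, -3.58632980e-04],
       [ 2.92466128e-01,  9.56275387e-01, -9.73617233e-04],
       [ 5.82020383e-05, -1.03593468e-03, -9.99999462e-01]]), 'ft_force': array([ 0.42696475, -0.10834627,  0.38770337]), 'wrist_torque': array([ 0.01025698,  0.04714829, -0.0057673 ]), 'gripper_force': 0.0, 'opening': 0.0933179846737944} 0.0188
```

View pics/top0.png

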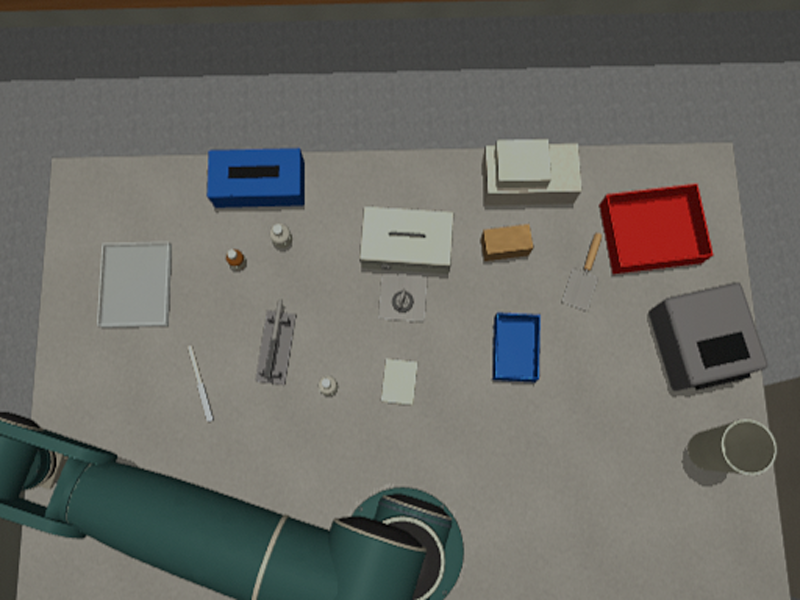

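View pics/scene0.png

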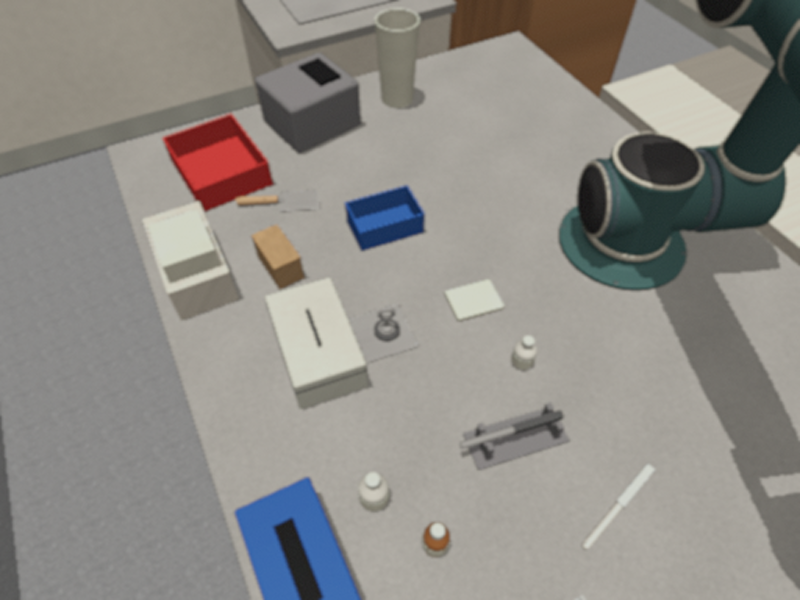

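Top view: the lock box is at about (407,237) with the eye at (403,300). The bar in its grey rest runs from (270,380) to (280,302), tip away from the robot. Next I'll enlarge the rest and the eye.

Run:
```python
import cv2,numpy as np
t=cv2.imread("top_raw0.png");s=cv2.imread("scene_raw0.png")
def crop(im,u,v,w,h,k):return cv2.resize(im[v:v+h,u:u+w],(w*k,h*k),interpolation=cv2.INTER_CUBIC)
a=crop(t,155,182,50,75,4) #200x300 ->
A=cv2.resize(t[182:257,155:205],(400,600),interpolation=cv2.INTER_CUBIC)
B=cv2.resize(t[170:210,235:285],(400,320),interpolation=cv2.INTER_CUBIC)
C=cv2.resize(s[250:300,290:370],(400,250),interpolation=cv2.INTER_CUBIC)
cv2.imwrite("pics/z1.png",np.hstack([A,np.vstack([B,np.zeros((30,400,3),np.uint8),C])]))
D=cv2.resize(s[180:240,210:290],(800,600),interpolation=cv2.INTER_CUBIC)
cv2.imwrite("pics/z2.png",D)
```

```text
(no output)
```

View pics/z1.png

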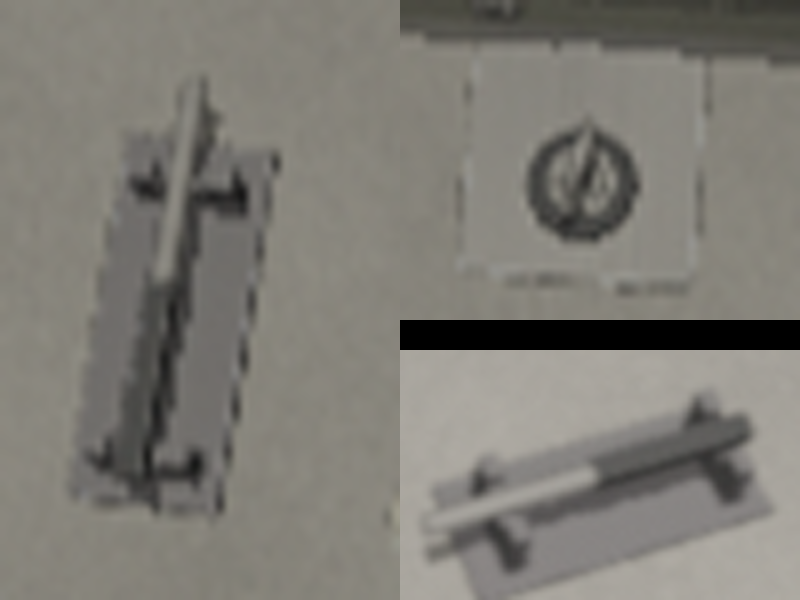

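View pics/z2.png

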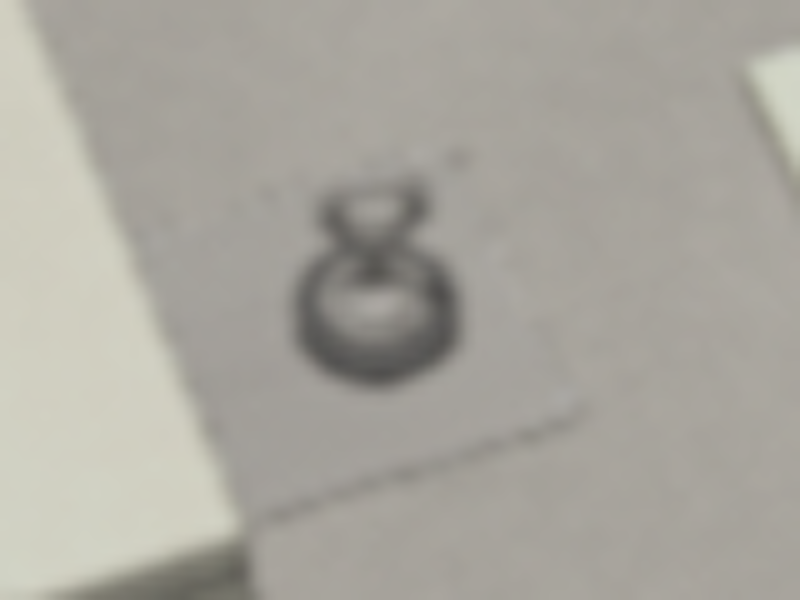

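Crops: in raw pixels of the top view the bar tip is at about (179.4,192), the grip/rod step at (175.4,217) and the rear at (172.8,242). In the scene view they are at (295,284.4), (329.4,275) and (360,265). The ring is at about (258,192) in top, nearly edge-on, and its hole is at (247.4,201.2) in scene. Now I'll turn these into positions.

```bash
cat > h.py <<'E'
import numpy as np,cv2
from workcell import arm,eyes
def ray(n,p):
    c=eyes.get_calibration(n);T=c["T"];return T[:3,3],T[:3,:3]@np.array([(p[0]-c["cx"])/c["fx"],(p[1]-c["cy"])/c["fy"],1])
def atz(n,p,z):
    o,d=ray(n,p);return o+d*(z-o[2])/d[2]
def proj(n,P):
    c=eyes.get_calibration(n);T=c["T"];q=(np.atleast_2d(P)-T[:3,3])@T[:3,:3];return np.c_[c["fx"]*q[:,0]/q[:,2]+c["cx"],c["fy"]*q[:,1]/q[:,2]+c["cy"]]
E
python3 - <<'E'
from h import *
for n,ps in(("top",[(179.4,192),(175.4,217),(172.8,242)]),("scene",[(295,284.4),(329.4,275),(360,265)])):
    print(n,[np.round(atz(n,(p[0],p[1]),.042)*1000,1).tolist() for p in ps])
print(atz("scene",(247.4,201.2),.06))
# flange corners (top): front-left, front-right, base washer circle
B=lambda x,y:((x-400)/8+235-.44,y/8+170-.44)
for p in [(463,265),(695,275),(710,65),(478,45)]: print("fl",np.round(atz("top",B(*p),.004)*1000,1))
print("washer",atz("top",B(583,183),.012), atz("scene",(247.5,211),.012))
t=cv2.imread("top_raw0.png");s=cv2.imread("scene_raw0.png")
# fit ring: darkness along projected ring vs yaw & position
a=np.linspace(0,2*np.pi,72)
def sc(e,yaw):
    v=0
    for n,im in(("top",t),("scene",s)):
        g=im.mean(2).astype(np.float32)
        def smp(r):
            P=np.c_[e[0]-np.sin(yaw)*r*np.cos(a),e[1]+np.cos(yaw)*r*np.cos(a),.06+r*np.sin(a)]
            q=proj(n,P).astype(np.float32);return cv2.remap(g,q[:,0],q[:,1],cv2.INTER_LINEAR).mean()
        v+=smp(.0135)-(.7*smp(.004) if n=="scene" else 0)
    return v
for yd in range(0,180,10):
    r=min((sc((x,y),np.radians(yd)),x,y) for x in np.arange(.58,.64,.002) for y in np.arange(-.02,.02,.002)) if 0 else None
c0=atz("scene",(247.4,201.2),.06)
for yd in range(0,180,10):
    r=min((sc((c0[0]+x,c0[1]+y),np.radians(yd)),x,y) for x in np.arange(-.008,.009,.002) for y in np.arange(-.008,.009,.002));print(yd,np.round(r,3))
E
```

```text
top [[565.7, 267.5, 42.0], [473.8, 280.9, 42.0], [383.9, 289.0, 42.0]]
scene [[565.3, 268.9, 42.0], [471.7, 286.1, 42.0], [383.1, 297.9, 42.0]]
[ 0.56481633 -0.01191616  0.06      ]
fl [528.3  40.1   4. ]
fl [520.9 -66.9   4. ]
fl [620.8 -77.    4. ]
fl [633.1  31.2   4. ]
washer [ 0.5639325  -0.01622054  0.012     ] [ 0.56587024 -0.01047404  0.012     ]
0 [ 1.1581e+02  4.0000e-03 -2.0000e-03]
10 [1.13633e+02 4.00000e-03 0.00000e+00]
20 [1.1528e+02 4.0000e-03 0.0000e+00]
30 [1.21123e+02 4.00000e-03 2.00000e-03]
40 [ 1.22977e+02 -2.00000e-03 -6.00000e-03]
50 [ 1.18613e+02 -2.00000e-03 -6.00000e-03]
60 [ 1.11501e+02 -2.00000e-03 -8.00000e-03]
70 [ 1.06771e+02 -2.00000e-03 -6.00000e-03]
80 [ 1.09793e+02 -2.00000e-03 -8.00000e-03]
90 [ 1.1368e+02  0.0000e+00 -2.0000e-03]
100 [ 1.10278e+02 -2.00000e-03  0.00000e+00]
110 [ 1.09753e+02 -2.00000e-03  0.00000e+00]Traceback (most recent call last):
  File "<stdin>", line 25, in <module>
  File "<stdin>", line 25, in <genexpr>
  File "<stdin>", line 19, in sc
  File "<stdin>", line 18, in smp
  File "h.py", line 8, in proj
    c=eyes.get_calibration(n);T=c["T"];q=(np.atleast_2d(P)-T[:3,3])@T[:3,:3];return np.c_[c["fx"]*q[:,0]/q[:,2]+c["cx"],c["fy"]*q[:,1]/q[:,2]+c["cy"]]
ValueError: time passes only in moves, steps and waits
```

```bash
sed -i 's/^def ray/from functools import lru_cache\neyes_cal={n:eyes.get_calibration(n) for n in("scene","top")}\ndef ray/; s/c=eyes.get_calibration(n)/c=eyes_cal[n]/' h.py
cat > ov.py <<'E'
from h import *
a=np.linspace(0,2*np.pi,73)
def ringpts(e,yd,r,z=.06):
    y=np.radians(yd);return np.c_[e[0]-np.sin(y)*r*np.cos(a),e[1]+np.cos(y)*r*np.cos(a),z+r*np.sin(a)]
def tile(n,im,c,e,yd,k=12,w=33,h=25,draw=True):
    u,v=int(c[0]-w//2),int(c[1]-h//2)
    o=cv2.resize(im[v:v+h,u:u+w],None,fx=k,fy=k,interpolation=cv2.INTER_CUBIC)
    if draw:
        for r,col in((.010,(0,0,255)),(.017,(0,255,0))):
            q=(proj(n,ringpts(e,yd,r))-[u,v]+.5)*k
            cv2.polylines(o,[q.astype(np.int32)],True,col,1)
    return o
E
python3 - <<'E'
from ov import *
t=cv2.imread("top_raw0.png");s=cv2.imread("scene_raw0.png")
e=(.566,-.014)
A=lambda xy:np.array([155+(xy[0]+.5)/8-.5,182+(xy[1]+.5)/8-.5])
for p in[(278,155),(222,515),(128,130),(75,495)]:print("plate",np.round(atz("top",A(p),.006)*1000,1))
ct=proj("top",[[*e,.06]])[0];cs=proj("scene",[[*e,.06]])[0]
im=np.vstack([np.hstack([tile("top",t,ct,e,0,8,draw=False)]+[tile("top",t,ct,e,y,8) for y in(70,90)]),np.hstack([tile("scene",s,cs,e,0,8,draw=False)]+[tile("scene",s,cs,e,y,8) for y in(70,90)])])
print(im.shape);cv2.imwrite("pics/ov1.png",im)
E
```

```text
plate [539.3 236.2   6. ]
plate [373.3 260.5   6. ]
plate [552.8 305.6   6. ]
plate [384.  327.2   6. ]
(400, 792, 3)
```

View pics/ov1.png

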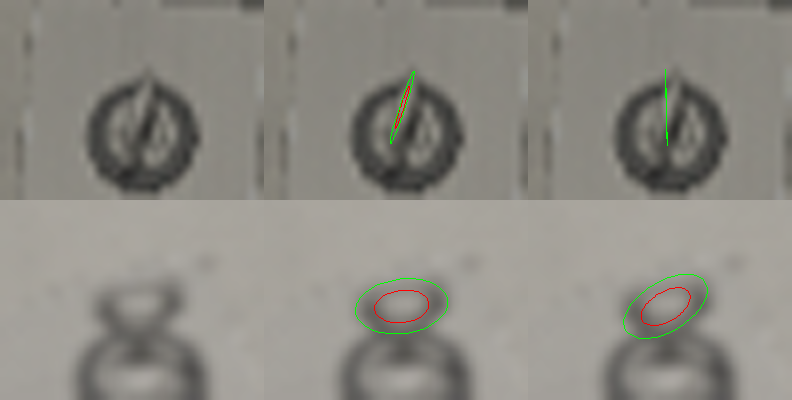

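Yaw of about 70° for the ring normal fits both views, with the eye at about (0.565,-0.0145). The rest plate gives a bar yaw of about -7.8° and a seat at about (0.433,0.286). First I'll hover over the grip, 15 mm ahead of its centre.

Request:
{"name": "move_arm", "arguments": {"motion": [[[2.5,-3.6,0,-10,1],[5,-7.2,0,-20,1],[7.5,-10.8,0,-30,1],[10,-14.4,0,-40,1],[12.5,-18,0,-50,1],[15,-21.6,0,-60,1],[17.5,-25.2,0,-70,1],[20,-28.8,0,-80,1],[22.5,-32.4,0,-90,1],[24.9,-36.1,0,-100,1],[24.9,-36.1,-2,-110,1],[24.9,-36.1,-4,-120,1],[24.9,-36.1,-6,-130,1],[24.9,-36.1,-8,-140,1],[24.9,-36.1,-9,-150,1],[24.9,-36.1,-10,-160,1],[24.9,-36.1,-10,-170.8,1],[24.9,-36.1,-10,-170.8,1],[24.9,-36.1,-10,-170.8,1]]], "newtons": 45}}

```text
clock: 2.48
ee_pos: [0.4464, 0.2845, 0.1187]
eef_rot: [[0.991, -0.131, 0.0], [-0.131, -0.991, 0.0], [0.0, -0.0, -1.0]]
ft_force: [0.7, 0.9, 0.6]
opening: 0.0929
gripper_force: 0.0
```

Request:
{"name": "move_arm", "arguments": {"motion": [[[0,0,-3,0,1],[0,0,-6,0,1],[0,0,-8,0,1],[0,0,-9.5,0,1],[0,0,-9.5,0,0.4],[0,0,-9.5,0,0.2],[0,0,-9.5,0,0],[0,0,-9.5,0,0],[0,0,-9.5,0,0],[0,0,-9.5,0,0],[0,0,-9.5,0,0],[0,0,-9.5,0,0]]], "newtons": 45}}

```text
clock: 3.98
ee_pos: [0.4464, 0.2845, 0.0237]
eef_rot: [[0.991, -0.136, -0.0], [-0.136, -0.991, 0.0], [-0.0, -0.0, -1.0]]
ft_force: [0.1, 1.1, -0.1]
opening: 0.0176
gripper_force: 0.3
```

Request:
{"name": "move_arm", "arguments": {"motion": [[[0,0,0,0,0],[0,0,0,0,0],[0,0,0,0,0],[0,0,0,0,0]]], "newtons": 45}}

```text
clock: 4.47
ee_pos: [0.4464, 0.2845, 0.0236]
eef_rot: [[0.991, -0.136, -0.0], [-0.136, -0.991, 0.0], [-0.0, -0.0, -1.0]]
ft_force: [-0.1, -0.2, -0.3]
opening: 0.0132
gripper_force: 44.9
```

Request:
{"name": "move_arm", "arguments": {"motion": [[[0,0,2,0,0],[0,0,4,0,0],[0,0,7,0,0],[0,0,10,0,0],[0,-3,13,0,0],[0,-7,14,0,0],[1,-12,14,8,0],[2,-16,14,18,0],[3,-20,14,28,0],[4,-24,14,38,0],[4,-28,14,48,0],[4,-32,14,58,0],[4,-36,14,68,0],[4,-40,14,77.8,0],[4,-42,14,77.8,0],[4,-43,14,77.8,0],[4,-43,14,77.8,0],[4,-43,14,77.8,0],[4,-43,14,77.8,0]]]}}

```text
clock: 6.85
ee_pos: [0.4865, -0.1448, 0.1638]
eef_rot: [[0.341, 0.94, 0.0], [0.94, -0.341, 0.0], [0.0, 0.0, -1.0]]
ft_force: [-0.8, 0.3, -3.0]
opening: 0.0135
gripper_force: 44.9
```

Run:
```python
from ov import *
for p in[(493,314),(540,314),(540,382),(494,380)]:print("basket top",np.round(atz("top",((p[0]+.5)/1.5625-.5,(p[1]+.5)/1.5625-.5),.06)*1000,1))
for p in[(347,214),(410,189),(423,212),(358,240)]:print("basket sc",np.round(atz("scene",((p[0]+.5)/1.5625-.5,(p[1]+.5)/1.5625-.5),.06)*1000,1))
for p in[(388,359),(417,361),(413,405),(382,403)]:print("pad",np.round(atz("top",((p[0]+.5)/1.5625-.5,(p[1]+.5)/1.5625-.5),.012)*1000,1))
print(arm.get_obs()["joint_pos"])
```

```text
basket top [ 517.3 -222.7   60. ]
basket top [ 514.7 -330.4   60. ]
basket top [ 358.7 -320.5   60. ]
basket top [ 365.7 -217.3   60. ]
basket sc [ 524.6 -290.8   60. ]
basket sc [ 367.5 -300.4   60. ]
basket sc [ 375.8 -223.3   60. ]
basket sc [ 534.8 -210.6   60. ]
pad [426.3  20.9  12. ]
pad [420.  -46.4  12. ]
pad [318.4 -34.3  12. ]
pad [324.7  36.8  12. ]
[-1.94594307e+01 -1.35083467e+01  1.06944131e+02  3.91173628e-03
  8.65561457e+01  4.96428579e-01]
```

Request:
{"name": "move_arm", "arguments": {"motion": [[[0.7,0.6,0,-5,0],[0.7,0.6,-2,-10,0],[0.7,0.6,-4,-10,0],[0.7,0.6,-7,-10,0],[0.7,0.6,-9,-10,0],[0.7,0.6,-11,-10,0],[0.7,0.6,-12.2,-10,0],[0.7,0.6,-12.2,-10,0],[0.7,0.6,-12.2,-10,0]]]}}

```text
clock: 7.98
ee_pos: [0.4938, -0.1397, 0.0424]
eef_rot: [[0.5, 0.866, 0.001], [0.866, -0.5, -0.0], [0.0, 0.001, -1.0]]
ft_force: [0.4, -0.1, -1.8]
opening: 0.0141
gripper_force: 44.9
```

```bash
cat > look.py <<'E'
import sys
from ov import *
k=sys.argv[1]; e=(float(sys.argv[2]),float(sys.argv[3])); yd=float(sys.argv[4]); by=float(sys.argv[5]); L=float(sys.argv[6])
o=arm.get_obs();p=o["ee_pos"];print(p,o["ft_force"],o["joint_pos"].round(1))
rows=[]
for n in("top","scene"):
    im=eyes.read_camera(n)[:,:,::-1].copy();cv2.imwrite(f"{n}_{k}.png",im)
    c=proj(n,[[*e,.06]])[0];u,v=int(c[0]-20),int(c[1]-15);K=10
    o1=cv2.resize(im[v:v+30,u:u+40],None,fx=K,fy=K,interpolation=cv2.INTER_CUBIC);o2=o1.copy()
    tr=lambda q:[((q-[u,v]+.5)*K).astype(np.int32)]
    for r,col in((.010,(0,0,255)),(.017,(0,255,0))):cv2.polylines(o2,tr(proj(n,ringpts(e,yd,r))),True,col,1)
    d=np.array([np.cos(np.radians(by)),np.sin(np.radians(by)),0]);g=p+[0,0,.0184]
    cv2.polylines(o2,tr(proj(n,[g,g+L*d])),False,(255,0,0),1)
    rows.append(np.hstack([o1,o2]))
cv2.imwrite(f"pics/{k}.png",np.vstack(rows))
E
python3 look.py ins1 .565 -.0145 70 60 .121
```

```text
[ 0.49383106 -0.13965563  0.04239005] [ 0.43459398 -0.05987169 -1.80905302] [-18.6  -7.7 113.7   0.   74.   11.4]
```

View pics/ins1.png

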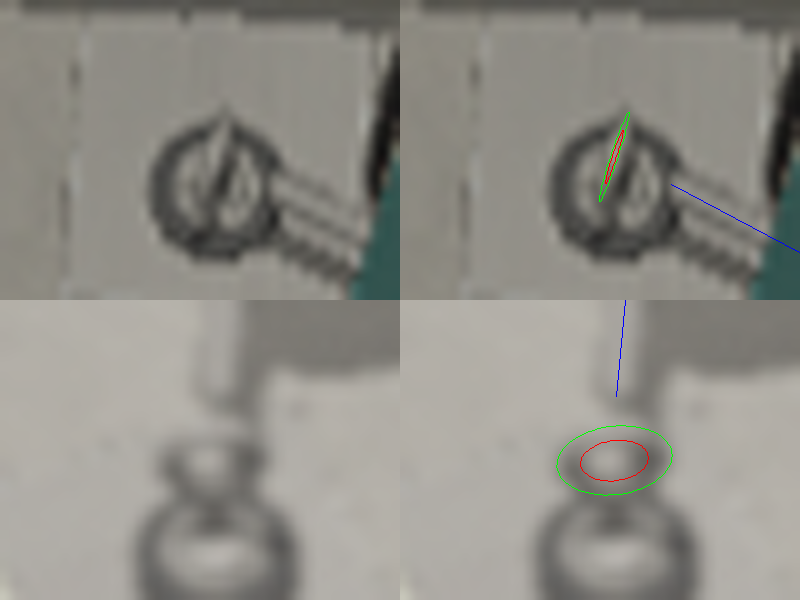

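The overlay agrees with both views to about 1 mm. The bar tip sits about 20 mm before the ring and in line with the hole. Now I'll insert it slowly.

Request:
{"name": "move_arm", "arguments": {"motion": [[[-0.05,0.03,-0.08,0,0],[0.2,0.5,-0.08,0,0],[0.45,0.9,-0.08,0,0],[0.7,1.35,-0.08,0,0],[0.95,1.8,-0.08,0,0],[1.2,2.2,-0.08,0,0],[1.45,2.6,-0.08,0,0]]]}}

```text
clock: 8.95
ee_pos: [0.5081, -0.1132, 0.0408]
eef_rot: [[0.5, 0.866, -0.0], [0.866, -0.5, -0.0], [-0.0, -0.0, -1.0]]
ft_force: [-1.1, 0.0, -1.9]
opening: 0.0137
gripper_force: 44.9
```

Request:
{"name": "move_arm", "arguments": {"motion": [[[0.25,0.43,0,0,0],[0.5,0.87,0,0,0],[0.75,1.3,0,0,0],[1,1.73,0,0,0],[1.25,2.17,0,0,0],[1.25,2.17,0,0,0]]]}}

```text
clock: 9.7
ee_pos: [0.5205, -0.0915, 0.0408]
eef_rot: [[0.5, 0.866, -0.0], [0.866, -0.5, 0.0], [-0.0, -0.0, -1.0]]
ft_force: [0.6, -0.5, -1.5]
opening: 0.0138
gripper_force: 44.9
```

```bash
python3 look.py ins2 .565 -.0145 70 60 .1235
```

```text
[ 0.52054134 -0.09150698  0.04081498] [ 0.59822852 -0.51783992 -1.52435718] [-12.7  -5.6 111.9   0.   73.7  17.2]
```

View pics/ins2.png

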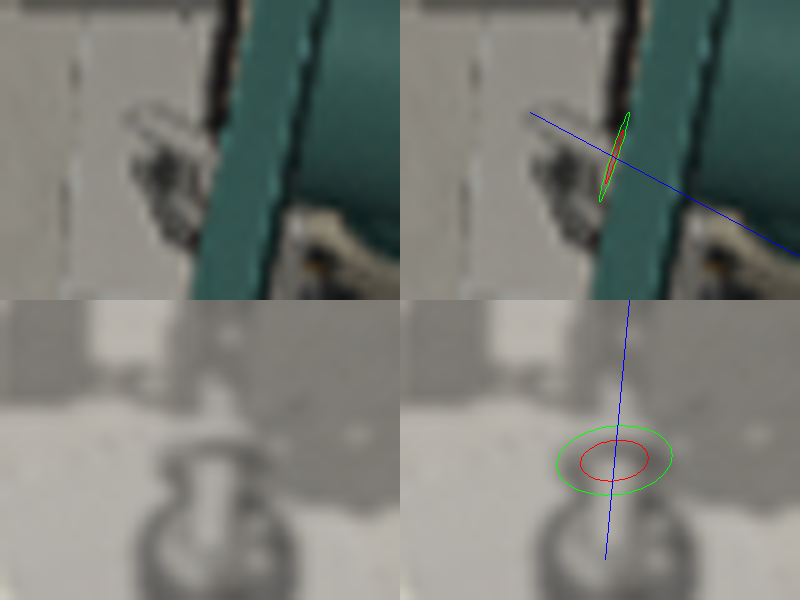

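The bar is clearly through the loop with about 35 mm protruding; top shows its tip at (130,115) and scene shows it crossing the hole at (213,465). Next I'll tabulate the arc around the eye.

```bash
cat > arc.py <<'E'
import numpy as np
e=np.array([.565,-.0145]);R=.0889
P=lambda t:(e-R*np.array([np.cos(np.radians(t)),np.sin(np.radians(t))]))*100
for a,b,s in((60,24,-4),(24,-60,-3)):
    print(a,[[*np.round(P(t)-P(a),2).tolist(),t-a] for t in range(a+s,b+s,s)])
print("abs", [(t,*np.round(P(t)/100,4).tolist()) for t in range(24,-61,-12)])
E
python3 arc.py
cat > m.py <<'E'
from h import *
o=arm.get_obs();e=np.array([.565,-.0145]);p=o["ee_pos"];f=o["ft_force"];w=o["wrist_torque"];R=o["eef_rot"]
d=p[:2]-e;th=np.degrees(np.arctan2(R[1,0],R[0,0]));u=np.array([np.cos(np.radians(th)),np.sin(np.radians(th))])
print("th",th.round(2),"F",f.round(2),"W",w.round(3),"M",round(w[2]+d[0]*f[1]-d[1]*f[0],3),"Flat",round(f[1]*u[0]-f[0]*u[1],2),"dist",round(-d@u,4),"off",round(d[1]*u[0]-d[0]*u[1],4))
E
python3 m.py
```

```text
60 [[-0.53, 0.33, -4], [-1.03, 0.69, -8], [-1.5, 1.09, -12], [-1.95, 1.52, -16], [-2.37, 1.98, -20], [-2.75, 2.47, -24], [-3.09, 2.99, -28], [-3.4, 3.53, -32], [-3.68, 4.08, -36]]
24 [[-0.18, 0.43, -3], [-0.33, 0.87, -6], [-0.47, 1.31, -9], [-0.57, 1.77, -12], [-0.66, 2.23, -15], [-0.72, 2.69, -18], [-0.76, 3.15, -21], [-0.77, 3.62, -24], [-0.76, 4.08, -27], [-0.72, 4.55, -30], [-0.66, 5.01, -33], [-0.57, 5.46, -36], [-0.47, 5.92, -39], [-0.33, 6.36, -42], [-0.18, 6.8, -45], [0.0, 7.23, -48], [0.2, 7.65, -51], [0.42, 8.06, -54], [0.67, 8.46, -57], [0.93, 8.84, -60], [1.21, 9.21, -63], [1.51, 9.56, -66], [1.84, 9.9, -69], [2.17, 10.22, -72], [2.53, 10.52, -75], [2.9, 10.81, -78], [3.28, 11.07, -81], [3.68, 11.31, -84]]
abs [(24, 0.4838, -0.0507), (12, 0.478, -0.033), (0, 0.4761, -0.0145), (-12, 0.478, 0.004), (-24, 0.4838, 0.0217), (-36, 0.4931, 0.0378), (-48, 0.5055, 0.0516), (-60, 0.5206, 0.0625)]
th 60.0 F [ 0.15  0.61 -1.88] W [-0.077  0.149  0.015] M -0.001 Flat 0.18 dist 0.0892 off -0.0
```

Request:
{"name": "move_arm", "arguments": {"motion": [[[-0.53,0.33,0,-4,0],[-1.03,0.69,0,-8,0],[-1.5,1.09,0,-12,0],[-1.95,1.52,0,-16,0],[-2.37,1.98,0,-20,0],[-2.75,2.47,0,-24,0],[-3.09,2.99,0,-28,0],[-3.4,3.53,0,-32,0],[-3.68,4.08,0,-36,0],[-3.68,4.08,0,-36,0]]]}}

```text
clock: 11.05
ee_pos: [0.4836, -0.051, 0.041]
eef_rot: [[0.913, 0.407, 0.0], [0.407, -0.913, -0.0], [0.0, 0.0, -1.0]]
ft_force: [-0.0, -1.7, -2.1]
opening: 0.0137
gripper_force: 45.0
```

```bash
python3 m.py
```

```text
th 24.03 F [-0.01 -1.69 -2.15] W [-0.286  0.154 -0.058] M 0.08 Flat -1.54 dist 0.0893 off -0.0002
```

Request:
{"name": "move_arm", "arguments": {"motion": [[[-0.18,0.43,0,-3,0],[-0.33,0.87,0,-6,0],[-0.47,1.31,0,-9,0],[-0.57,1.77,0,-12,0],[-0.66,2.23,0,-15,0],[-0.66,2.23,0,-15,0]]]}}

```text
clock: 11.8
ee_pos: [0.477, -0.0289, 0.0408]
eef_rot: [[0.987, 0.158, -0.0], [0.158, -0.987, -0.0], [-0.0, 0.0, -1.0]]
ft_force: [-0.4, -1.9, -2.2]
opening: 0.0135
gripper_force: 45.0
```

```bash
python3 m.py
```

```text
th 9.1 F [-0.44 -1.94 -2.19] W [-0.307  0.299 -0.071] M 0.094 Flat -1.85 dist 0.0892 off -0.0003
```

Contact made and the eye is turning easily (about 0.08 Nm). From here I'll step on and watch the torque.

Request:
{"name": "move_arm", "arguments": {"motion": [[[-0.06,0.46,0,-3,0],[-0.1,0.92,0,-6,0],[-0.11,1.39,0,-9,0],[-0.1,1.85,0,-12,0],[-0.1,1.85,0,-12,0]]]}}

```text
clock: 12.42
ee_pos: [0.476, -0.0104, 0.0408]
eef_rot: [[0.999, -0.05, -0.0], [-0.05, -0.999, -0.0], [-0.0, 0.0, -1.0]]
ft_force: [-1.7, -2.0, -1.7]
opening: 0.0136
gripper_force: 45.0
```

```bash
python3 m.py
python3 - <<'E'
import numpy as np
e=np.array([.565,-.0145]);R=.0889
P=lambda t:(e-R*np.array([np.cos(np.radians(t)),np.sin(np.radians(t))]))*100
for a in range(-3,-75,-4): print(a,[[*np.round(P(t)-P(a),2).tolist(),t-a] for t in(a-2,a-4)],end=" ")
E
```

```text
th -2.87 F [-1.72 -1.99 -1.7 ] W [-0.271  0.439 -0.073] M 0.111 Flat -2.07 dist 0.0891 off -0.0004
-3 [[0.02, 0.31, -2], [0.05, 0.62, -4]] -7 [[0.04, 0.31, -2], [0.1, 0.61, -4]] -11 [[0.06, 0.3, -2], [0.14, 0.6, -4]] -15 [[0.09, 0.3, -2], [0.18, 0.59, -4]] -19 [[0.11, 0.29, -2], [0.22, 0.58, -4]] -23 [[0.13, 0.28, -2], [0.26, 0.56, -4]] -27 [[0.15, 0.27, -2], [0.3, 0.54, -4]] -31 [[0.16, 0.26, -2], [0.34, 0.52, -4]] -35 [[0.18, 0.25, -2], [0.37, 0.5, -4]] -39 [[0.2, 0.24, -2], [0.41, 0.47, -4]] -43 [[0.22, 0.22, -2], [0.44, 0.44, -4]] -47 [[0.23, 0.21, -2], [0.47, 0.41, -4]] -51 [[0.24, 0.19, -2], [0.5, 0.37, -4]] -55 [[0.26, 0.17, -2], [0.52, 0.34, -4]] -59 [[0.27, 0.16, -2], [0.54, 0.3, -4]] -63 [[0.28, 0.14, -2], [0.56, 0.26, -4]] -67 [[0.29, 0.12, -2], [0.58, 0.22, -4]] -71 [[0.3, 0.1, -2], [0.59, 0.18, -4]]
```

Request:
{"name": "move_arm", "arguments": {"motion": [[[0.02,0.31,0,-2,0],[0.05,0.62,0,-4,0],[0.05,0.62,0,-4,0]]]}}

```text
clock: 12.8
ee_pos: [0.4765, -0.0042, 0.0408]
eef_rot: [[0.993, -0.12, -0.0], [-0.12, -0.993, -0.0], [-0.0, 0.0, -1.0]]
ft_force: [-1.4, -1.1, -1.7]
opening: 0.0134
gripper_force: 45.0
```

```bash
python3 m.py
```

```text
th -6.87 F [-1.38 -1.07 -1.68] W [-0.236  0.362 -0.146] M -0.037 Flat -1.23 dist 0.0891 off -0.0004
```

Request:
{"name": "move_arm", "arguments": {"motion": [[[0.04,0.31,0,-2,0],[0.1,0.61,0,-4,0],[0.1,0.61,0,-4,0]]]}}

```text
clock: 13.18
ee_pos: [0.4775, 0.0019, 0.0408]
eef_rot: [[0.982, -0.189, -0.0], [-0.189, -0.982, -0.0], [-0.0, 0.0, -1.0]]
ft_force: [-2.1, -2.6, -2.1]
opening: 0.0132
gripper_force: 45.0
```

```bash
python3 m.py
```

```text
th -10.88 F [-2.12 -2.61 -2.11] W [-0.314  0.369 -0.181] M 0.082 Flat -2.96 dist 0.089 off -0.0004
```

Request:
{"name": "move_arm", "arguments": {"motion": [[[0.06,0.3,0,-2,0],[0.14,0.6,0,-4,0],[0.14,0.6,0,-4,0]]]}}

```text
clock: 13.55
ee_pos: [0.4789, 0.0079, 0.0408]
eef_rot: [[0.966, -0.257, -0.0], [-0.257, -0.966, -0.0], [-0.0, 0.0, -1.0]]
ft_force: [-0.9, -0.9, -2.4]
opening: 0.0135
gripper_force: 45.0
```

```bash
python3 m.py
```

```text
th -14.89 F [-0.89 -0.87 -2.37] W [-0.216  0.423 -0.125] M -0.03 Flat -1.07 dist 0.089 off -0.0005
```

Request:
{"name": "move_arm", "arguments": {"motion": [[[0.09,0.3,0,-2,0],[0.18,0.59,0,-4,0],[0.18,0.59,0,-4,0]]]}}

```text
clock: 13.92
ee_pos: [0.4807, 0.0139, 0.0408]
eef_rot: [[0.946, -0.324, -0.0], [-0.324, -0.946, -0.0], [-0.0, 0.0, -1.0]]
ft_force: [-1.5, -2.2, -2.0]
opening: 0.0134
gripper_force: 45.0
```

```bash
python3 m.py
```

```text
th -18.89 F [-1.51 -2.17 -2.  ] W [-0.24   0.396 -0.141] M 0.085 Flat -2.54 dist 0.0889 off -0.0005
```

Request:
{"name": "move_arm", "arguments": {"motion": [[[0.11,0.29,0,-2,0],[0.22,0.58,0,-4,0],[0.22,0.58,0,-4,0]]]}}

```text
clock: 14.3
ee_pos: [0.4829, 0.0197, 0.0408]
eef_rot: [[0.921, -0.389, -0.0], [-0.389, -0.921, -0.0], [-0.0, 0.0, -1.0]]
ft_force: [-1.5, -1.9, -1.5]
opening: 0.0136
gripper_force: 45.0
```

```bash
python3 m.py
```

```text
th -22.89 F [-1.49 -1.92 -1.45] W [-0.283  0.421 -0.094] M 0.114 Flat -2.34 dist 0.0889 off -0.0005
```

Request:
{"name": "move_arm", "arguments": {"motion": [[[0.13,0.28,0,-2,0],[0.26,0.56,0,-4,0],[0.26,0.56,0,-4,0]]]}}

```text
clock: 14.68
ee_pos: [0.4855, 0.0253, 0.0408]
eef_rot: [[0.892, -0.452, -0.0], [-0.452, -0.892, -0.0], [-0.0, 0.0, -1.0]]
ft_force: [-1.3, -2.8, -1.7]
opening: 0.0136
gripper_force: 45.0
```

```bash
python3 m.py
```

```text
th -26.9 F [-1.25 -2.8  -1.68] W [-0.212  0.437 -0.179] M 0.094 Flat -3.06 dist 0.0889 off -0.0005
```

Request:
{"name": "move_arm", "arguments": {"motion": [[[0.15,0.27,0,-2,0],[0.3,0.54,0,-4,0],[0.3,0.54,0,-4,0]]]}}

```text
clock: 15.05
ee_pos: [0.4885, 0.0307, 0.0408]
eef_rot: [[0.858, -0.514, -0.0], [-0.514, -0.858, -0.0], [-0.0, 0.0, -1.0]]
ft_force: [-1.2, -1.5, -1.5]
opening: 0.0136
gripper_force: 45.0
```

```bash
python3 m.py
```

```text
th -30.9 F [-1.22 -1.5  -1.51] W [-0.211  0.428 -0.17 ] M -0.001 Flat -1.91 dist 0.0889 off -0.0006
```

Request:
{"name": "move_arm", "arguments": {"motion": [[[0.16,0.26,0,-2,0],[0.34,0.52,0,-4,0],[0.34,0.52,0,-4,0]]]}}

```text
clock: 15.42
ee_pos: [0.4918, 0.0359, 0.0408]
eef_rot: [[0.82, -0.572, -0.0], [-0.572, -0.82, -0.0], [-0.0, 0.0, -1.0]]
ft_force: [-1.6, -1.0, -1.4]
opening: 0.0134
gripper_force: 45.0
```

```bash
python3 m.py
```

```text
th -34.9 F [-1.61 -1.03 -1.42] W [-0.174  0.431 -0.177] M -0.02 Flat -1.77 dist 0.0888 off -0.0005
```

Request:
{"name": "move_arm", "arguments": {"motion": [[[0.18,0.25,0,-2,0],[0.37,0.5,0,-4,0],[0.37,0.5,0,-4,0]]]}}

```text
clock: 15.8
ee_pos: [0.4954, 0.0408, 0.0408]
eef_rot: [[0.778, -0.628, -0.0], [-0.628, -0.778, -0.0], [-0.0, 0.0, -1.0]]
ft_force: [-2.6, -3.1, -1.9]
opening: 0.0134
gripper_force: 45.0
```

```bash
python3 m.py
```

```text
th -38.89 F [-2.63 -3.12 -1.89] W [-0.454  0.729 -0.087] M 0.275 Flat -4.08 dist 0.0888 off -0.0007
```

Request:
{"name": "move_arm", "arguments": {"motion": [[[0.2,0.24,0,-2,0],[0.41,0.47,0,-4,0],[0.41,0.47,0,-4,0]]]}}

```text
clock: 16.18
ee_pos: [0.4996, 0.0455, 0.0407]
eef_rot: [[0.733, -0.681, -0.0], [-0.681, -0.733, -0.0], [-0.0, 0.0, -1.0]]
ft_force: [-2.5, -2.8, -2.0]
opening: 0.0137
gripper_force: 45.0
```

```bash
python3 m.py
```

```text
th -42.9 F [-2.49 -2.8  -2.04] W [-0.444  0.714 -0.112] M 0.22 Flat -3.74 dist 0.0888 off -0.0006
```

The wrist moment jumped between -35° and -39° and has stayed level since, so the eye went tight at about -37°. The target is therefore about -52°, or 9° more.

Request:
{"name": "move_arm", "arguments": {"motion": [[[0.22,0.22,0,-2,0],[0.44,0.44,0,-4,0],[0.68,0.65,0,-6,0],[0.91,0.85,0,-8,0],[1.03,0.94,0,-9,0],[1.03,0.94,0,-9,0]]]}}

```text
clock: 16.92
ee_pos: [0.5099, 0.055, 0.0408]
eef_rot: [[0.616, -0.787, -0.0], [-0.787, -0.616, -0.0], [-0.0, 0.0, -1.0]]
ft_force: [-4.1, -2.4, -2.1]
opening: 0.0133
gripper_force: 45.0
```

```bash
python3 m.py; python3 look.py tight .565 -.0145 -9 -52 .1235
```

```text
th -51.94 F [-4.07 -2.39 -2.11] W [-0.445  0.733 -0.127] M 0.288 Flat -4.68 dist 0.0887 off -0.0006
[0.50988376 0.05497138 0.04077614] [-4.07461438 -2.39020447 -2.11415603] [  3.3  -7.6 113.7  -0.   73.9 145.2]
```

View pics/tight.png

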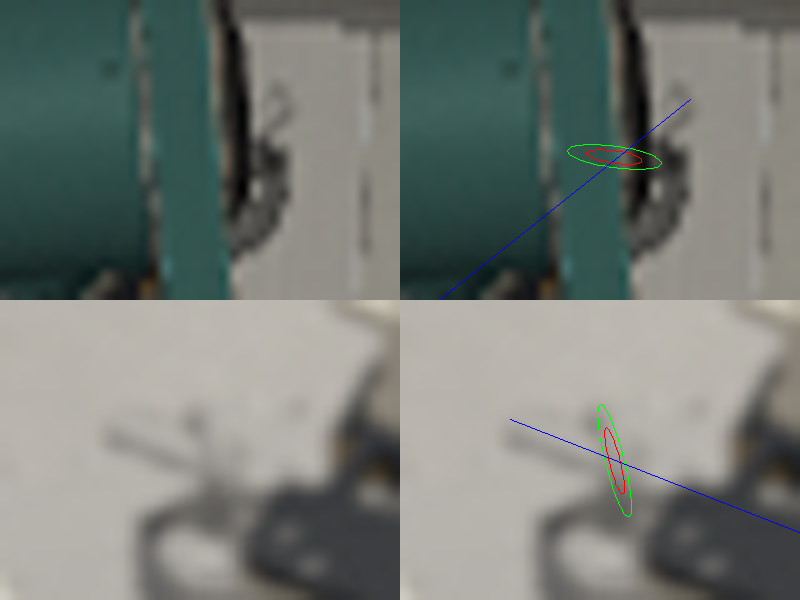

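The bar yields about 2° in the fingers, so the nip-up comes to about 14°. Next I'll swing back to the middle of the slack, with the bar at about -7°.

Run:
```python
import numpy as np
e=np.array([.565,-.0145]);R=.0889
P=lambda t:(e-R*np.array([np.cos(np.radians(t)),np.sin(np.radians(t))]))*100
a=-52;print([[*np.round(P(t)-P(a),2).tolist(),0,t-a,0] for t in np.arange(-47.5,-6,4.5)])
```

```text
[[-0.53, -0.45, 0, np.float64(4.5), 0], [-1.03, -0.94, 0, np.float64(9.0), 0], [-1.48, -1.47, 0, np.float64(13.5), 0], [-1.9, -2.03, 0, np.float64(18.0), 0], [-2.26, -2.63, 0, np.float64(22.5), 0], [-2.58, -3.25, 0, np.float64(27.0), 0], [-2.85, -3.89, 0, np.float64(31.5), 0], [-3.07, -4.55, 0, np.float64(36.0), 0], [-3.24, -5.23, 0, np.float64(40.5), 0], [-3.35, -5.92, 0, np.float64(45.0), 0]]
```

Request:
{"name": "move_arm", "arguments": {"motion": [[[-0.53,-0.45,0,4.5,0],[-1.03,-0.94,0,9,0],[-1.48,-1.47,0,13.5,0],[-1.9,-2.03,0,18,0],[-2.26,-2.63,0,22.5,0],[-2.58,-3.25,0,27,0],[-2.85,-3.89,0,31.5,0],[-3.07,-4.55,0,36,0],[-3.24,-5.23,0,40.5,0],[-3.35,-5.92,0,45,0],[-3.35,-5.92,0,45,0]]]}}

```text
clock: 18.4
ee_pos: [0.4768, -0.0042, 0.0411]
eef_rot: [[0.992, -0.122, 0.001], [-0.122, -0.992, 0.0], [0.001, -0.0, -1.0]]
ft_force: [0.2, 0.3, -2.0]
opening: 0.0135
gripper_force: 44.9
```

```bash
python3 m.py; python3 look.py back .565 -.0145 -9 -7 .1235
```

```text
th -7.02 F [ 0.23  0.26 -1.96] W [0.068 0.175 0.002] M -0.023 Flat 0.29 dist 0.0888 off -0.0006
[ 0.47683839 -0.00422456  0.04113528] [ 0.23291463  0.26284018 -1.96367085] [ -3.6 -12.7 118.    0.   74.6  93.4]
```

View pics/back.png

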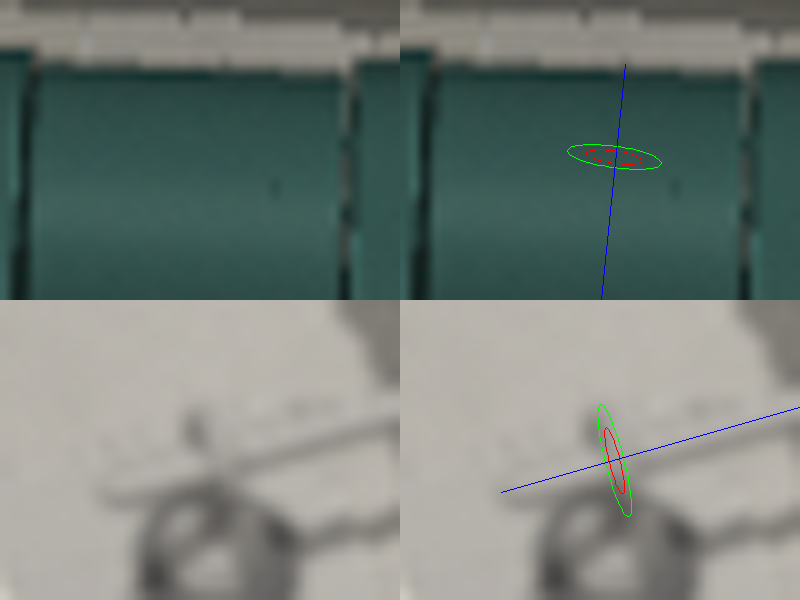

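Forces are zero, and scene shows the bar square through the ring, which has stayed put. Sliding the bar out.

Request:
{"name": "move_arm", "arguments": {"motion": [[[-0.5,0.06,0,0,0],[-1,0.12,0,0,0],[-1.6,0.2,0,0,0],[-2.2,0.27,0,0,0],[-2.8,0.34,0,0,0],[-3.4,0.42,0,0,0],[-4,0.49,0,0,0],[-4.6,0.56,0,0,0],[-5.2,0.64,0,0,0],[-5.8,0.71,0,0,0],[-6.5,0.8,0,0,0],[-6.5,0.8,0,0,0],[-6.5,0.8,3,0,0],[-6.5,0.8,6,0,0],[-6.5,0.8,9,0,0],[-6.5,0.8,12,0,0],[-6.5,0.8,12,0,0]]]}}

```text
clock: 20.62
ee_pos: [0.4125, 0.0038, 0.1627]
eef_rot: [[0.993, -0.122, 0.003], [-0.122, -0.993, -0.0], [0.003, -0.0, -1.0]]
ft_force: [0.7, -0.4, -3.3]
opening: 0.0137
gripper_force: 44.9
```

Request:
{"name": "move_arm", "arguments": {"motion": [[[0.4,3,0,-0.8,0],[0.8,6,0,-0.8,0],[1.2,9,0,-0.8,0],[1.6,12,0,-0.8,0],[2,16,0,-0.8,0],[2.4,20,0,-0.8,0],[2.8,24,0,-0.8,0],[3.2,26.5,0,-0.8,0],[3.46,28.07,0,-0.8,0],[3.46,28.07,-3,-0.8,0],[3.46,28.07,-6,-0.8,0],[3.46,28.07,-8,-0.8,0],[3.46,28.07,-8,-0.8,0],[3.46,28.07,-8,-0.8,0]]]}}

```text
clock: 22.38
ee_pos: [0.4466, 0.2847, 0.0818]
eef_rot: [[0.991, -0.136, 0.001], [-0.136, -0.991, 0.001], [0.001, -0.001, -1.0]]
ft_force: [0.1, -0.2, -2.0]
opening: 0.0134
gripper_force: 44.9
```

```bash
python3 m.py
python3 - <<'E'
from ov import *
p=arm.get_obs()["ee_pos"];d=np.array([np.cos(np.radians(-7.8)),np.sin(np.radians(-7.8)),0]);g=p+[0,0,.0184]
im=eyes.read_camera("scene")[:,:,::-1].copy();u,v=270,225;K=9
o=cv2.resize(im[v:v+65,u:u+85],None,fx=K,fy=K,interpolation=cv2.INTER_CUBIC)
tr=lambda q:[((q-[u,v]+.5)*K).astype(np.int32)]
cv2.polylines(o,tr(proj("scene",[g,g+.1235*d])),False,(255,0,0),1)
cv2.imwrite("pics/ret.png",o)
E
```

```text
th -7.82 F [ 0.09 -0.18 -1.98] W [-0.013  0.151 -0.006] M -0.01 Flat -0.16 dist 0.158 off 0.2803
```

View pics/ret.png

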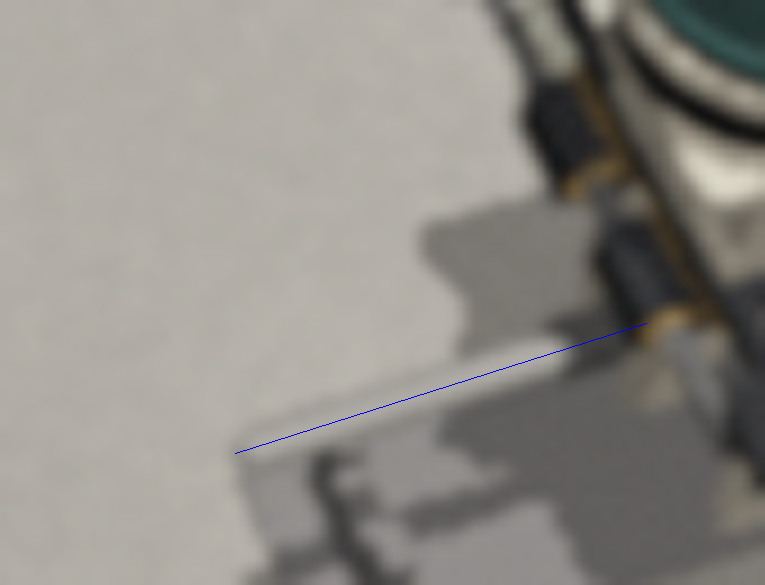

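The bar is straight in the fingers, its line running from (235,453) to (560,350), above the rest notches. Lowering.

Request:
{"name": "move_arm", "arguments": {"motion": [[[0,0,-1.5,0,0],[0,0,-3,0,0],[0,0,-4.2,0,0],[0,0,-5,0,0],[0,0,-5.5,0,0],[0,0,-5.75,0,0],[0,0,-5.75,0,0],[0,0,-5.75,0,0]]]}}

```text
clock: 23.42
ee_pos: [0.4463, 0.2847, 0.0237]
eef_rot: [[0.991, -0.136, 0.001], [-0.136, -0.991, 0.0], [0.001, -0.0, -1.0]]
ft_force: [0.3, 1.0, -0.5]
opening: 0.0138
gripper_force: 44.9
```

Request:
{"name": "move_arm", "arguments": {"motion": [[[0,0,0,0,0.25],[0,0,0,0,0.4],[0,0,0,0,0.7],[0,0,0,0,0.9],[0,0,0,0,0.9],[0,0,0,0,0.9],[0,0,0,0,0.9],[0,0,2,0,0.9],[0,0,5,0,0.9],[0,0,10,0,0.9],[0,0,15,0,0.9],[-5,8,18,0,0.9],[-10,16,18,0,0.9],[-12,22,18,0,0.9],[-14,28,18,0,0.9],[-14,28,18,0,0.9],[-14,28,18,0,0.9]]]}}

```text
clock: 25.55
ee_pos: [0.3042, 0.5672, 0.2042]
eef_rot: [[0.991, -0.133, -0.0], [-0.133, -0.991, 0.0], [-0.0, -0.0, -1.0]]
ft_force: [0.5, -0.3, 0.8]
opening: 0.0835
gripper_force: 0.0
```

Run:
```python
from h import *
for n in("top","scene"):
    im=eyes.read_camera(n)[:,:,::-1]; b=cv2.imread(f"{n}_raw0.png");cv2.imwrite(f"{n}_end.png",im)
    d=cv2.absdiff(im,b).max(2);
    for nm,P in(("bar",[(.565,.268,.042),(.474,.281,.042),(.385,.291,.042)]),("eye",[(.565,-.0145,.06)]),("pad",[(.37,-.005,.012)]),("basket",[(.44,-.27,.06)])):
        q=proj(n,P).astype(int);r=12
        print(n,nm,[(int((d[y-r:y+r,x-r:x+r]>30).sum())) for x,y in q])
    # bar appearance: best shift vs. before
    x,y=proj(n,[(.475,.281,.042)])[0].astype(int);m=cv2.matchTemplate(im,np.ascontiguousarray(b[y-32:y+32,x-32:x+32]),cv2.TM_CCOEFF_NORMED);print(cv2.minMaxLoc(m)[1:4:2],(x-32,y-32))
```

```text
top bar [0, 21, 28]
top eye [19]
top pad [0]
top basket [0]
(0.947149932384491, (143, 184)) (np.int64(143), np.int64(184))
scene bar [0, 0, 19]
scene eye [28]
scene pad [0]
scene basket [0]
(0.9817031621932983, (295, 241)) (np.int64(295), np.int64(241))
```

```bash
python3 -c "
from workcell import arm
print(arm.close_job())"
```

```text
the job is handed in; nothing more can be done
None
```

I turned the eye until it went tight, nipped it up about 14° more (estimated from the bar's swing and the wrist torque, since the washer's turn can't be seen), slid the bar out, laid it back in its rest and handed the job in at about 26 s.

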